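# Ready the bench photometer for a reading

## Robot

A 7-joint arm with a two-finger parallel gripper is mounted at the origin on the work surface. World frame = base frame: x ahead of the robot, y to its left, z up, the work surface at z = 0. Lengths are in m, angles in rad, forces in N, time in s.
With the tool pointing down it reaches from about 0.425 to 0.925 m from the base axis. Payload 6.8 kg.
Tool frame: the origin (TCP) lies at the very end of the fingers, on their centre line; the grasp point (between the pads) lies 19 mm behind it (r.grip_depth is the distance from the TCP to the grasp point, in m); z points along the fingers, y is the direction in which the jaws open and shut (so a half turn about z gives the same grasp; the last joint's range is limited). The gripper opens to 85 mm and grips with 20 to 120 N. Pads are 22 mm wide; open, the fingers measure 114 mm over their backs; the gripper's body (76 mm by 85 mm) begins 54 mm behind the grasp point. The pads swing forward as they close: fully open they stand 13 mm farther back than shut.
Start: joints at [1.078, 0.477, 0.022, 1.555, -0.011, 1.109, -0.083], TCP at [0.253, -0.626, 0.231] pointing down, gripper open.
Joint ranges: [-2.96, 2.96], [-0.34, 2.1], [-1.41, 1.46], [0.24, 2.44], [-1.37, 4.51], [0.17, 1.92], [-2.96, 2.96]. Speed limits (rad/s): [2.39, 2.39, 3.14, 3.14, 3.14, 3.14, 3.14].

## Interface

Orientations are given as a rotation vector (axis times angle).
In Python, from bench import r, grab_frame gives the robot as it stands. The module is installed in compiled form; this text tells all that it offers.
- The arm moves only by the tool play_rows, never from a script. Its argument "increments" is a list of rows, each a list of 7 numbers: the shift along the tool's x, y, z in mm, then the turn, a rotation vector about the tool's x, y, z in rad, then the closure in counts, from 0 (fully open) to 255 (shut). In form: [[tx, ty, tz, rx, ry, rz, claw], ...]. A call has 1 to 5 rows; each row shifts and turns the pose as measured when the row begins, along the tool's axes as they then stand; what a row does not reach is not made up. A row lasts 1/10 s, in which the tool goes at most 50 mm and 8.59 degrees, less where a joint would pass 70% of its speed; a pose out of reach is approached as far as the arm can. A call is refused whole if a number of a shift passes 50 or a number of a turn 0.15, either way. A call with a gripper value outside its range is refused whole. The fingers move at their own pace and stop on an object; "force" is the grip in N (left out, the last holds). Time passes only in rows, so rows that do not move let the fingers close. It gives the time, the measured TCP pose, the force and the opening at its end, in the units of the state.
- r.get_obs(): the state, without advancing time (a new reading comes with each control period).
- grab_frame(name): name is "side" or "top"; returns a dict with "color" (420x560x3 uint8, blue, green, red), "depth" (420x560 float32, m along the optical axis (not along the pixel's ray), 0 where there is no reading), "K" (3x3 intrinsics, pixels), "k1" (the pictures are not rectified: a ray, as slopes to the right and down, at radius r is drawn at 1 + k1 r^2 times it, then the intrinsics apply), "T" (4x4, takes a point from camera to world coordinates). Camera axes: x right, y up, looking along -z (the intrinsics and any distortion apply to the point x, -y, -z); pixel columns grow to the right and rows downward; lengths in m; the calibration is good to about 2 mm. A picture is of the moment at which its call begins.
- r.hand_in(): hands the job in, once; it reports no verdict.
The state is a dict: "clock": time; "joints": joint angles; "qvel": joint speeds; "tau": joint torques, N m; "tcp_pos": TCP position; "orientation": TCP orientation; "contact_force": force on the tool from outside, world axes, zero at the start; "moment": the same for the moment, N m; "grip_width": finger opening in m.
Only numpy, scipy, OpenCV 4.12 (cv2) and the standard library are available. Lean on these libraries where they do the work, as an engineer would, in place of code of your own. Each camera call takes 0.05 s, during which the arm holds its last target.

## Task

Make the photometer ready for a reading, pushing with the fingertips only: push the open sample drawer fully home and swing the raised lid of the lamp house down until it lies flat, in either order, and only after that push the small shutter tab on top of the lamp house to the left end of its slot (the left as seen from the robot). The little beaker must ride along upright in the drawer; pick nothing up, leave the other things where they are, and finish with the drawer, lid and shutter still in place.

Things in the scene. Friction and masses are not known exactly. Their poses are not given: they have to be found in the camera images.
- sample_unit: grey metal box with one drawer, fixed to the table, 180 deep (x) x 180 wide (y) x 110 high. Origin: on the table under the middle of its front face; own x points into the box (the way the drawer is pushed shut), y to its left, z up. It stands left or right of the lamp house and is turned a little (up to 0.18 rad).
- drawer_front (a point): point on the middle of the outer face of the drawer's front plate, 75 above the table. The plain aluminium plate is 140 wide, 12 thick and spans heights 15 to 95; no handle. When shut its face is flush with the box's front, so this point is then 0 from the front face (x = 0 in sample_unit's frame). Behind it lies an open-topped tray, 116 long and 116 wide inside, floor 30 above the table, walls up to 59.
- sample_drawer (a joint): how far the drawer is out, m: 0 fully shut (end stop), 0.095 fully out; starts 0.050 to 0.075. Slides with about 2 N of friction and stays where it is left.
- beaker: small loose glass beaker, 40 wide, 48 high, about 50 g, standing in the drawer, its centre 26 to 55 behind the inside of the front plate. Origin at the centre of its underside.
- lamp_house: grey metal box, fixed to the table, 210 deep (x) x 200 wide (y) x 100 high. Origin: on the table, 80 behind its front face; own x points to its rear, y to its left, z up. The rear of its top has an open lamp chamber (white lamp socket inside) with a hinged lid; the front 70 of its top is a flat strip with the shutter slot. Turned a little (up to 0.18 rad).
- lid_hinge (a point): middle of the lid's hinge line, at the rear of the lamp house, 112 behind its origin and 100 above the table; the line runs along the lamp house's y.
- lid_edge (a point): middle of the lid's free edge, on its outer face. The lid is a dark steel plate without a handle, 122 from hinge to free edge, 156 wide, 8 thick, its inner face in the hinge's plane; the outer face looks up when shut and to the rear when raised.
- lamp_lid (a joint): lid angle, rad: 0 lies flat shut (end stop), grows as it rises and leans back to the rear; 1.6 fully open; starts 0.75 to 1.2. A stiff hinge: it stays where it is left and needs about 1 to 3 N at the free edge.
- shutter_top (a point): top centre of the shutter tab, a black block 28 (along lamp house x) x 14 (along y) x 22 high that runs on top of the lamp house (its foot 100, its top 122 above the table), 45 before the lamp house's origin, from 30 right of its middle line to 30 left of it.
- shutter (a joint): tab position, m: 0 at the right end (shutter closed), 0.060 at the left end stop (open), along the lamp house's +y; starts 0 to 0.008. About 1.5 N of friction; stays where it is left.
- bottle: loose white plastic bottle, 44 wide, 110 high, standing between the two boxes; leave alone. Origin: centre of its underside.
- jar: loose small brown jar, 36 wide, 45 high, standing on top of the sample unit near its rear; leave alone. Origin: centre of its underside.
- tape: loose roll of tape lying flat, 90 wide, 20 high, between the robot and the boxes; leave alone. Origin: centre of its underside.
- carton: loose cardboard carton, 75 x 110 x 35 high; leave alone. Origin: centre of its underside.
- driver: loose screwdriver, 170 long, lying on the table; leave alone.
- tray: loose empty aluminium tray, 160 x 220 x 45 high, standing at the right; leave alone. Origin: centre of its underside.
Things that resemble listed ones, but are neither listed nor needed, are in the scene too. Leave any green or pink look-alike of the beaker alone.

How it is judged:
By the outcome, as a careful person would: the job done as asked, in the order asked, and still so for the second after the job is handed in, with the robot touching nothing.
It also fails if it takes over 54 s, if anything falls off the work surface, if the arm or the gripper's body presses on something with over 40 N, if the wrist force passes 120 N, or if a joint passes its speed limit or range.

## Working session

There is one attempt and no reset: what is moved stays moved. The work goes in short steps, Python scripts to look and compute and a tool call to move; the robot and the scene stay as the last step left them, time stands still between calls to the robot, and variables do not carry over. Pictures are saved under pics/ and viewed, and the job is handed in when it is done.

Besides the shell and the picture viewer there is one more tool, called after "Call:" as a command line: name --pt "numbers of a row" for each row, then --argument value for the rest. play_rows: Moves the arm, as the interface text tells. Its arguments: {"type":"object","properties":{"increments":{"type":"array","items":{"type":"array","items":{"type":"number"}}},"force":{"type":"number"}},"required":["increments"]}

```bash
mkdir -p pics; ls
cat > h.py <<'E'
import numpy as np,cv2,pickle
from bench import r,grab_frame
from scipy.spatial.transform import Rotation as R
def snap(n,tag):
    f=grab_frame(n); pickle.dump(f,open(f'{tag}_{n}.pkl','wb')); cv2.imwrite(f'pics/{tag}_{n}.png',f['color']); return f
def world(f):
    K=f['K'];k1=f['k1']if np.isscalar(f['k1']) else float(f['k1'])
    v,u=np.mgrid[0:420,0:560].astype(np.float32)
    d=np.array([k1,0,0,0,0],float)
    p=cv2.undistortPoints(np.stack([u.ravel(),v.ravel()],1)[:,None].astype(np.float64),K,d)[:,0]
    z=f['depth'].ravel()
    c=np.stack([p[:,0]*z,-p[:,1]*z,-z,np.ones_like(z)],1)
    w=(c@f['T'].T)[:,:3].reshape(420,560,3); w[f['depth']==0]=np.nan
    return w
def st():
    o=r.get_obs(); Rm=R.from_rotvec(o['orientation']).as_matrix()
    print(o['clock'],np.round(o['tcp_pos'],4),np.round(Rm,3).tolist(),np.round(o['contact_force'],1),round(float(o['grip_width']),4),np.round(o['joints'],2)); return o,Rm
E
python3 - <<'E'
from h import *
for n in('side','top'):
    f=snap(n,'a'); print(n,f['K'],f['k1'],f['T'])
st()
E
```

```text
pics
side [[497.61620716   0.         282.07835144]
 [  0.         497.61620716 206.49135941]
 [  0.           0.           1.        ]] -0.15414810535811505 [[-0.98209185  0.13101894 -0.135387    0.33339222]
 [-0.18771693 -0.61921965  0.76244959  0.94071761]
 [ 0.01606105  0.77420996  0.63272504  0.89530171]
 [ 0.          0.          0.          1.        ]]
top [[402.14039399   0.         279.11780078]
 [  0.         402.14039399 211.56397456]
 [  0.           0.           1.        ]] -0.09239938083584147 [[ 0.04789503  0.97367071 -0.22287084  0.24417387]
 [-0.9988515   0.04639261 -0.01197511 -0.03285388]
 [-0.00132026  0.22318842  0.97477443  1.2717868 ]
 [ 0.          0.          0.          1.        ]]
0.1 [ 0.2531 -0.6252  0.2304] [[0.927, 0.375, -0.001], [0.375, -0.927, 0.001], [-0.0, -0.002, -1.0]] [ 0.6 -0.2  0.4] 0.0855 [ 1.08  0.48  0.02  1.56 -0.01  1.11 -0.08]
```

View pics/a_top.png

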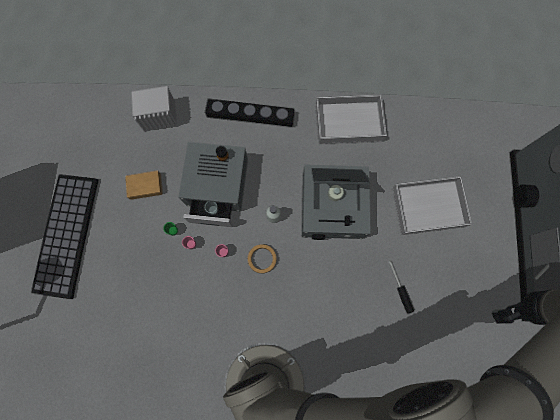

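View pics/a_side.png

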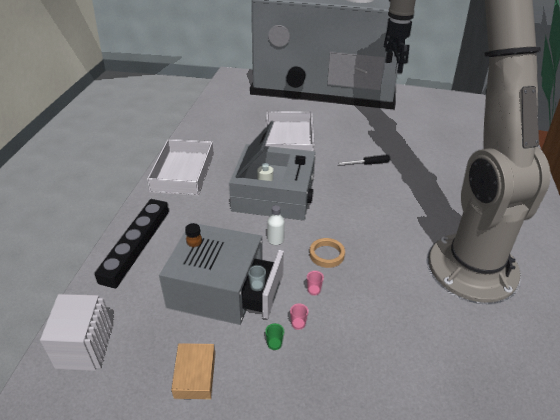

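The top view shows the sample unit around (213,178) with its drawer plate at (207,219). The lamp house is around (338,203), its raised lid at (340,175) and its tab at (348,221). Next I'll measure these.

Run:
```python
from h import *
F={n:pickle.load(open(f'a_{n}.pkl','rb')) for n in('top','side')}
W={n:world(F[n]) for n in F}
for n in F:
    w=W[n]; print(n,'table z',np.nanmedian(w[...,2][(abs(w[...,2])<.02)]))
w=W['top']
def box(mask,nm):
    p=w[mask][:,:2]; m=mask.astype(np.uint8); k,l,s,c=cv2.connectedComponentsWithStats(m)
    for i in range(1,k):
        if s[i,4]>60:
            q=w[l==i]; (cx,cy),(a,b),t=cv2.minAreaRect(q[:,:2].astype(np.float32)*1000); print(nm,s[i],'ctr',round(cx),round(cy),'size',round(a),round(b),'ang',round(t,1),'z',np.round(np.median(q[:,2]),4))
z=w[...,2]
box((z>.103)&(z<.117)&(w[...,0]>.3),'z110')
box((z>.093)&(z<.106)&(w[...,0]>.3),'z100')
box((z>.088)&(z<.1)&(w[...,0]>.3),'plate95')
box((z>.115)&(z<.3)&(w[...,0]>.3)&(w[...,1]>-.4),'high')
for nm,(u,v) in dict(tab=(348,220),lid=(340,170),lidtop=(340,167),lid2=(340,180),plate=(207,219),beaker=(211,208),bottle=(273,212),tape=(262,246)).items(): print(nm,np.round(w[v,u],3))
for n,(x0,x1,y0,y1) in {'top':(170,390,135,275),'side':(150,370,110,330)}.items():
    im=cv2.imread(f'pics/a_{n}.png')[y0:y1,x0:x1]; s=3.5 if n=='top' else 2.7
    cv2.imwrite(f'pics/a_{n}_z.png',cv2.convertScaleAbs(cv2.resize(im,None,fx=s,fy=s,interpolation=2),alpha=1.5))
```

```text
top table z -0.00025151714630800015
side table z -0.0002931738227480163
z110 [ 178  142   67   62 3219] ctr 626 193 size 183 183 ang 86.8 z 0.1098
z110 [528 144   8  41 117] ctr 704 -810 size 11 136 ang 88.3 z 0.1093
z110 [312 167  51   4  77] ctr 653 -188 size 12 153 ang 1.2 z 0.1119
z110 [521 184  21  88 241] ctr 502 -802 size 272 43 ang 10.3 z 0.1104
z100 [132  86  38  34 980] ctr 856 419 size 108 123 ang 12.0 z 0.0997
z100 [526 144   8  41 119] ctr 706 -810 size 10 137 ang 88.6 z 0.0994
z100 [ 303  164   67   71 2381] ctr 562 -190 size 213 199 ang 0.8 z 0.0997
z100 [519 185  21  88 229] ctr 501 -803 size 275 42 ang 9.7 z 0.0989
z100 [183 214  47   8 142] ctr 484 201 size 141 12 ang 87.6 z 0.0953
plate95 [132  86  38  35 587] ctr 856 419 size 108 122 ang 10.3 z 0.098
plate95 [525 146   7  39  85] ctr 706 -809 size 7 132 ang 89.7 z 0.0947
plate95 [ 303  169   67   66 1223] ctr 555 -190 size 197 200 ang 0.5 z 0.0982
plate95 [531 206   8  69 165] ctr 462 -809 size 11 210 ang 90.0 z 0.0938
plate95 [183 214  47   9 195] ctr 484 200 size 141 13 ang 87.1 z 0.0941
high [216 145  13  16 152] ctr 677 161 size 34 33 ang 0.4 z 0.1526
high [312 169  57  16 759] ctr 613 -188 size 72 154 ang 1.4 z 0.172
tab [ 0.491 -0.221  0.123]
lid [ 0.645 -0.196  0.121]
lidtop [ 0.661 -0.199  0.1  ]
lid2 [ 0.588 -0.185  0.2  ]
plate [0.48  0.196 0.097]
beaker [0.529 0.199 0.034]
bottle [ 0.508 -0.     0.106]
tape [0.418 0.031 0.018]
```

View pics/a_top_z.png

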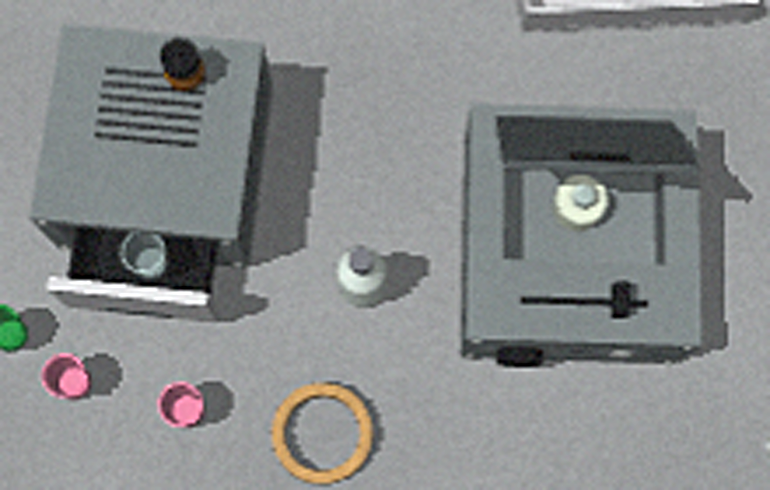

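View pics/a_side_z.png

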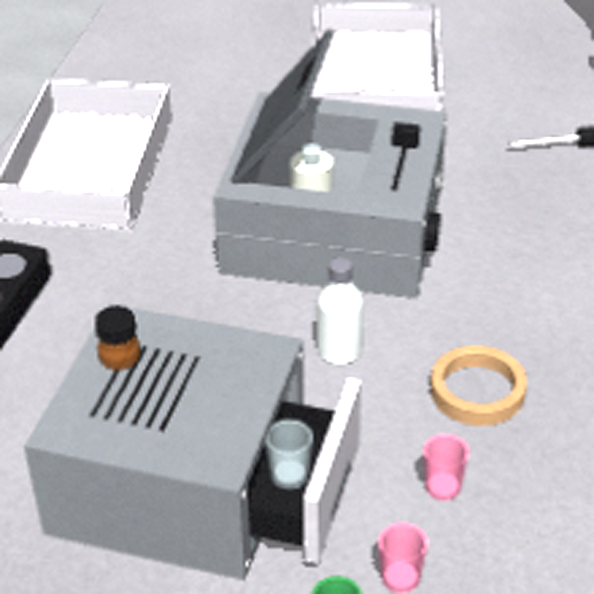

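```bash
cat > m.py <<'E'
from h import *
def meas(tag,w=None):
    f=pickle.load(open(f'{tag}_top.pkl','rb'));w=world(f); z=w[...,2]; x=w[...,0];y=w[...,1]
    def rect(m,nm):
        k,l,s,c=cv2.connectedComponentsWithStats(m.astype(np.uint8)); 
        if k<2: print(nm,'none');return
        i=1+np.argmax(s[1:,4]); q=w[l==i][:,:2].astype(np.float32)*1000
        b=cv2.boxPoints(cv2.minAreaRect(q)); print(nm,s[i,4],'corners',np.round(b).astype(int).tolist())
        return q
    rect((z>.106)&(z<.114)&(x>.4)&(y>0),'unit top')
    q=rect((z>.09)&(z<.099)&(x>.38)&(x<.56)&(y>.08)&(y<.32),'plate top')
    if q is not None: v=cv2.fitLine(q,cv2.DIST_HUBER,0,.01,.01).ravel(); print('plate line',v)
    rect((z>.097)&(z<.103)&(x>.4)&(y<0)&(y>-.4),'lamp top')
    q=rect((z>.117)&(z<.128)&(x>.4)&(x<.53)&(y<-.1)&(y>-.3),'tab')
    if q is not None: print('tab mean',q.mean(0))
    m=(z>.107)&(x>.53)&(y<-.12)&(y>-.26); p=w[m]
    if len(p)>30:
        print('lid zmax',np.nanpercentile(p[:,2],98),'n',len(p))
        A=np.c_[p[:,0],p[:,1],np.ones(len(p))]; c,res,_,_=np.linalg.lstsq(A,p[:,2],rcond=None); print('lid plane z=ax+by+c',c,'std',np.std(A@c-p[:,2]))
        t=p[p[:,2]>np.nanpercentile(p[:,2],95)]; print('edge pts mean',t.mean(0))
    return w
E
python3 - <<'E'
from m import *
w=meas('a')
z=w[...,2]
# front edges by column: for each y bin min x of top plane
for nm,zz,yl,yh,xr in(('unit',.11,.12,.27,None),('lamp',.10,-.28,-.1,None)):
    m=(abs(z-zz)<.004)&(w[...,0]>.4)&(w[...,1]>yl)&(w[...,1]<yh); p=w[m]
    b=np.arange(yl,yh,.012); e=[];g=[]
    for a in b:
        s=p[(p[:,1]>=a)&(p[:,1]<a+.012)]
        if len(s): e.append((a+.006,s[:,0].min())); g.append((a+.006,s[:,0].max()))
    e=np.array(e);g=np.array(g); print(nm,'front fit',np.polyfit(e[:,0],e[:,1],1),'rear',np.polyfit(g[:,0],g[:,1],1))
E
```

```text
unit top 2962 corners [[529, 107], [712, 96], [722, 279], [539, 289]]
plate top 181 corners [[474, 130], [487, 129], [494, 271], [481, 271]]
plate line [5.2432399e-02 9.9862450e-01 4.8366040e+02 2.0026451e+02]
lamp top 1949 corners [[454, -93], [459, -291], [671, -287], [666, -88]]
tab 47 corners [[479, -213], [480, -226], [507, -224], [507, -211]]
tab mean [ 492.5108  -218.34334]
lid zmax 0.20319814900070482 n 733
lid plane z=ax+by+c [-1.2950592  -0.02305895  0.95186742] std 0.0028233929442803125
edge pts mean [ 0.58198194 -0.18778486  0.20355389]
unit front fit [0.0593153  0.52388093] rear [0.03428862 0.70855502]
lamp front fit [-0.01153277  0.45493039] rear [-0.02067804  0.6626941 ]
```

Call:
play_rows --pt "0 0 -20 0 0 0.1 255" --pt "0 0 -20 0 0 0.1 255" --pt "0 0 -20 0 0 0.1 255" --pt "0 0 -20 0 0 0.08 255" --pt "0 0 0 0 0 0 255" --force 30

```text
clock: 0.6
tcp_pos: [0.2523, -0.6234, 0.3089]
orientation: [-3.133, 0.016, 0.007]
contact_force: [-0.0, -0.0, -0.5]
grip_width: 0.0119
```

```bash
python3 -c "
from h import *
st()"
```

```text
0.6 [ 0.2523 -0.6234  0.3089] [[1.0, -0.01, -0.004], [-0.01, -1.0, 0.009], [-0.004, -0.009, -1.0]] [-0.  -0.  -0.5] 0.0119 [ 1.01  0.42  0.11  1.46 -0.05  1.27 -0.45]
```

Call:
play_rows --pt "33 -43 0 0 0 0 255" --pt "33 -43 0 0 0 0 255" --pt "33 -43 0 0 0 0 255" --pt "33 -43 0 0 0 0 255" --pt "33 -43 0 0 0 0 255"

```text
clock: 1.1
tcp_pos: [0.4032, -0.4249, 0.3032]
orientation: [-3.132, 0.027, 0.02]
contact_force: [2.1, 0.0, 0.1]
grip_width: -0.0
```

Call:
play_rows --pt "33 -43 0 0 0 0 255" --pt "33 -43 0 0 0 0 255" --pt "33 -43 0 0 0 0 255" --pt "33 -43 0 0 0 0 255" --pt "0 0 0 0 0 0 255"

```text
clock: 1.6
tcp_pos: [0.5286, -0.2576, 0.2975]
orientation: [-3.124, -0.007, 0.028]
contact_force: [-0.1, 0.2, 0.3]
grip_width: -0.0001
```

Call:
play_rows --pt "35 -35 0 0 0 0 255" --pt "36 -35 20 0 0 0 255" --pt "0 0 30 0 0 0 255" --pt "0 0 15 0 0 0 255" --pt "0 0 0 0 0 0 255"

```text
clock: 2.1
tcp_pos: [0.593, -0.1872, 0.2249]
orientation: [-3.122, -0.028, 0.036]
contact_force: [-0.0, -0.1, -0.4]
grip_width: -0.0002
```

```bash
python3 -c "
from h import *
st(); snap('side','b'); snap('top','b')
a=cv2.imread('pics/b_side.png')[80:260,200:360]; cv2.imwrite('pics/b_z.png',cv2.resize(a,None,fx=3.3,fy=3.3,interpolation=2))"
```

```text
2.1 [ 0.593  -0.1872  0.2249] [[1.0, 0.018, -0.023], [0.018, -1.0, 0.019], [-0.023, -0.02, -1.0]] [-0.  -0.1 -0.4] -0.0002 [ 0.31  0.42 -0.13  1.67  0.04  1.09 -1.38]
```

View pics/b_z.png

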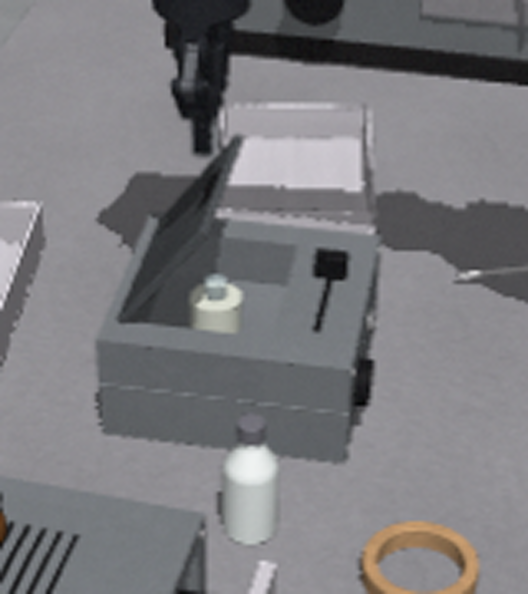

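Call:
play_rows --pt "3 0 9 -0.02 0.023 0 255" --pt "3 0 9 0 0 0 255" --pt "1 0 6 0 0 0 255" --pt "0 0 5 0 0 0 255" --pt "0 0 5 0 0 0 255"

```text
clock: 2.7
tcp_pos: [0.6024, -0.1928, 0.1965]
orientation: [3.137, 0.019, 0.015]
contact_force: [-0.4, 0.3, 0.8]
grip_width: -0.0001
```

Call:
play_rows --pt "-1 0 5 0 0 0 255" --pt "-4 0 4 0 0 0 255" --pt "-5 0 4 0 0 0 255" --pt "-5 0 5 0 0 0 255" --pt "-4 0 5 0 0 0 255"

```text
clock: 3.2
tcp_pos: [0.5839, -0.1937, 0.173]
orientation: [3.136, 0.019, 0.021]
contact_force: [-0.1, -0.8, 2.8]
grip_width: -0.0002
```

Call:
play_rows --pt "-4 0 5 0 0 0 255" --pt "-4 0 6 0 0 0 255" --pt "-4 0 6 0 0 0 255" --pt "-3 0 6 0 0 0 255" --pt "-3 0 6 0 0 0 255"

```text
clock: 3.7
tcp_pos: [0.5637, -0.1942, 0.1413]
orientation: [3.136, 0.018, 0.019]
contact_force: [0.4, -0.1, 0.7]
grip_width: 0.0006
```

Call:
play_rows --pt "-2 0 6 0 0 0 255" --pt "-2 0 6 0 0 0 255" --pt "-1 0 6 0 0 0 255" --pt "-1 0 6 0 0 0 255" --pt "0 0 6 0 0 0 255"

```text
clock: 4.2
tcp_pos: [0.5561, -0.1944, 0.1077]
orientation: [3.137, 0.018, 0.015]
contact_force: [-5.7, 0.6, 25.7]
grip_width: -0.0001
```

Call:
play_rows --pt "0 0 -15 0 0 0 255" --pt "0 0 -40 0 0 0 255" --pt "0 0 -45 0 0 0 255" --pt "0 0 -40 0 0 0 255" --pt "-35 -30 0 0 0 0 255"

```text
clock: 4.7
tcp_pos: [0.5224, -0.1664, 0.2525]
orientation: [3.137, 0.013, 0.017]
contact_force: [-0.5, 1.2, -0.0]
grip_width: -0.0
```

Call:
play_rows --pt "-35 -40 0 0 0 0 255" --pt "-35 -45 0 0 0 0 255" --pt "-35 -45 0 0 0 0 255" --pt "-20 -45 0 0 0 0 255" --pt "0 -45 0 0 0 0 255"

```text
clock: 5.2
tcp_pos: [0.3996, 0.0436, 0.2539]
orientation: [3.133, 0.0, 0.032]
contact_force: [1.7, -0.4, -0.8]
grip_width: -0.0002
```

Call:
play_rows --pt "0 -45 0 0 0 0 255" --pt "0 -45 0 0 0 0 255" --pt "0 -35 0 0 0 0 255" --pt "0 -15 0 0 0 0 255" --pt "0 0 0 0 0 0 255"

```text
clock: 5.7
tcp_pos: [0.3974, 0.1963, 0.2572]
orientation: [3.137, 0.016, 0.046]
contact_force: [0.2, 0.2, -1.1]
grip_width: -0.0001
```

```bash
python3 -c "
from m import *
st(); snap('side','c'); snap('top','c'); meas('c')
a=cv2.imread('pics/c_side.png')[100:340,150:380]; cv2.imwrite('pics/c_z.png',cv2.resize(a,None,fx=2.5,fy=2.5,interpolation=2))"
```

```text
5.7 [0.3974 0.1963 0.2572] [[1.0, 0.01, 0.029], [0.01, -1.0, -0.004], [0.029, 0.005, -1.0]] [ 0.2  0.2 -1.1] -0.0001 [-0.11  0.08 -0.52  2.04  0.07  1.01 -2.23]
unit top 2935 corners [[530, 107], [711, 97], [721, 279], [540, 289]]
plate top 151 corners [[473, 130], [486, 129], [493, 246], [480, 247]]
plate line [6.6251189e-02 9.9780297e-01 4.8308249e+02 1.8623273e+02]
lamp top 1890 corners [[455, -92], [458, -290], [670, -287], [667, -89]]
tab 48 corners [[478, -225], [507, -225], [507, -212], [478, -212]]
tab mean [ 492.2432  -218.07672]
lid zmax 0.11282077297518517 n 1109
lid plane z=ax+by+c [-0.00155675  0.00162694  0.11037827] std 0.0015039975050222967
edge pts mean [ 0.58225781 -0.18452873  0.1128366 ]
```

View pics/c_z.png

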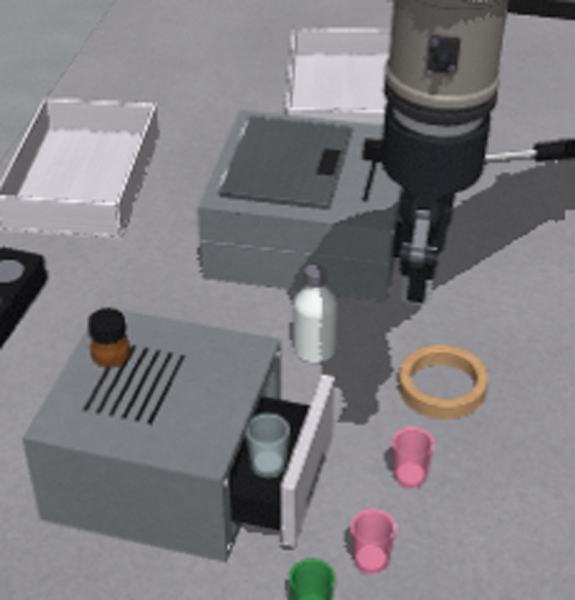

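```bash
python3 -c "
from m import *
f=pickle.load(open('a_top.pkl','rb'));w=world(f);c=f['color']
h=cv2.cvtColor(c,cv2.COLOR_BGR2HSV)
m=((h[...,1]>90)&((h[...,0]>155)|((h[...,0]>45)&(h[...,0]<85)))).astype(np.uint8)
k,l,s,_=cv2.connectedComponentsWithStats(m)
for i in range(1,k):
  if s[i,4]>40:
    q=w[(l==i)]; 
    for lo,hi in((-.01,.02),(.02,.06)):
      p=q[(q[:,2]>lo)&(q[:,2]<hi)]
      if len(p): print(s[i],lo,len(p),np.round(p.min(0),3),np.round(p.max(0),3))
"
```

```text
[164 222  14  13 143] -0.01 58 [ 0.443  0.307 -0.003] [0.48  0.352 0.02 ]
[164 222  14  13 143] 0.02 85 [0.436 0.304 0.02 ] [0.475 0.34  0.052]
[182 236  14  13 128] -0.01 59 [ 0.401  0.243 -0.001] [0.429 0.275 0.019]
[182 236  14  13 128] 0.02 69 [0.396 0.241 0.021] [0.434 0.279 0.052]
[215 244  13  13 121] -0.01 62 [ 0.384  0.144 -0.001] [0.409 0.168 0.02 ]
[215 244  13  13 121] 0.02 59 [0.376 0.135 0.023] [0.413 0.174 0.051]
```

Call:
play_rows --pt "25 -2 30 0 -0.029 0.065 255" --pt "25 -2 30 0 0 0 255" --pt "0 0 45 0 0 0 255" --pt "0 0 45 0 0 0 255" --pt "0 0 0 0 0 0 255"

```text
clock: 6.3
tcp_pos: [0.4558, 0.1861, 0.1063]
orientation: [3.131, -0.116, 0.013]
contact_force: [-1.1, 0.3, 1.0]
grip_width: 0.0002
```

```bash
python3 -c "
from m import *
st()"
```

```text
6.3 [0.4558 0.1861 0.1063] [[0.997, -0.074, 0.008], [-0.074, -0.997, -0.008], [0.008, 0.008, -1.0]] [-1.1  0.3  1. ] 0.0002 [-0.15  0.38 -0.44  2.07  0.26  0.73 -2.4 ]
```

Call:
play_rows --pt "-10 -14 0 0 0 -0.02 255" --pt "0 -1 12 0 0 0 255" --pt "0 0 14 0 0 0 255" --pt "0 0 12 0 0 0 255" --pt "0 0 0 0 0 0 255"

```text
clock: 6.8
tcp_pos: [0.4503, 0.2017, 0.0715]
orientation: [3.134, -0.088, 0.026]
contact_force: [-0.4, 0.0, 0.5]
grip_width: 0.0002
```

```bash
python3 -c "
from m import *
st()"
```

```text
6.8 [0.4503 0.2017 0.0715] [[0.998, -0.056, 0.016], [-0.056, -0.998, -0.007], [0.017, 0.006, -1.0]] [-0.4  0.   0.5] 0.0002 [-0.21  0.44 -0.42  2.1   0.32  0.65 -2.47]
```

Positioned ahead of the plate. Pushing slowly along the drawer axis.

Call:
play_rows --pt "4 0 0 0 0 0 255" --pt "4 0 0 0 0 0 255" --pt "4 0 0 0 0 0 255" --pt "4 0 0 0 0 0 255" --pt "4 0 0 0 0 0 255"

```text
clock: 7.3
tcp_pos: [0.4715, 0.2007, 0.0727]
orientation: [3.134, -0.087, 0.025]
contact_force: [-2.4, 0.1, -0.7]
grip_width: 0.0002
```

Call:
play_rows --pt "4 0 0 0 0 0 255" --pt "4 0 0 0 0 0 255" --pt "4 0 0 0 0 0 255" --pt "4 0 0 0 0 0 255" --pt "4 0 0 0 0 0 255"

```text
clock: 7.8
tcp_pos: [0.4921, 0.1996, 0.0727]
orientation: [3.133, -0.087, 0.022]
contact_force: [-1.9, 1.0, 0.1]
grip_width: 0.0001
```

```bash
python3 -c "
from m import *
st(); snap('side','d'); snap('top','d'); meas('d')
a=cv2.imread('pics/d_side.png')[100:340,150:380]; cv2.imwrite('pics/d_z.png',cv2.resize(a,None,fx=2.5,fy=2.5,interpolation=2))"
```

```text
7.8 [0.4921 0.1996 0.0727] [[0.998, -0.055, 0.014], [-0.055, -0.998, -0.007], [0.014, 0.007, -1.0]] [-1.9  1.   0.1] 0.0001 [-0.18  0.48 -0.41  2.01  0.32  0.7  -2.42]
unit top 2099 corners [[530, 107], [712, 97], [722, 279], [539, 289]]
plate top 8 corners [[526, 120], [532, 105], [537, 107], [531, 122]]
plate line [ 1.4982161e-01 -9.8871303e-01  5.3114172e+02  1.1298863e+02]
lamp top 1870 corners [[455, -92], [458, -290], [670, -287], [667, -88]]
tab 47 corners [[479, -210], [479, -225], [507, -225], [506, -210]]
tab mean [ 492.8115  -218.43416]
lid zmax 0.11316423440117702 n 1108
lid plane z=ax+by+c [-0.00082404 -0.00077084  0.10949554] std 0.001583604826490802
edge pts mean [ 0.58534028 -0.18754831  0.11309838]
```

View pics/d_z.png

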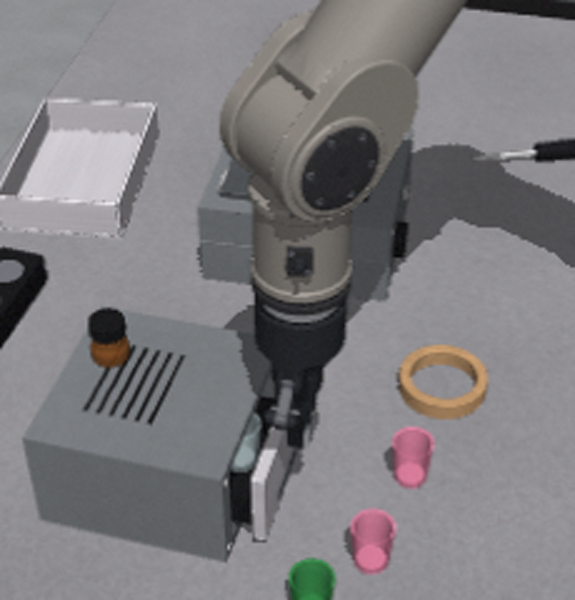

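Call:
play_rows --pt "4 0 0 0 0 0 255" --pt "4 0 0 0 0 0 255" --pt "4 0 0 0 0 0 255" --pt "4 0 0 0 0 0 255" --pt "4 0 0 0 0 0 255"

```text
clock: 8.4
tcp_pos: [0.5133, 0.1983, 0.0729]
orientation: [3.133, -0.087, 0.022]
contact_force: [-1.9, 0.6, -0.7]
grip_width: 0.0003
```

Call:
play_rows --pt "3 0 0 0 0 0 255" --pt "3 0 0 0 0 0 255" --pt "2 0 0 0 0 0 255" --pt "2 0 0 0 0 0 255"

```text
clock: 8.8
tcp_pos: [0.5227, 0.1978, 0.0728]
orientation: [3.132, -0.087, 0.016]
contact_force: [-12.7, 0.5, 10.1]
grip_width: 0.0003
```

Call:
play_rows --pt "2 0 0 0 0 0 255" --pt "2 0 0 0 0 0 255"

```text
clock: 9.0
tcp_pos: [0.5225, 0.1977, 0.0727]
orientation: [3.13, -0.084, 0.005]
contact_force: [-9.9, 0.4, 5.6]
grip_width: 0.0002
```

Call:
play_rows --pt "-10 0 0 0 0 0 255" --pt "-20 0 -10 0 0 0 255" --pt "-10 0 -40 0 0 0 255" --pt "0 0 -50 0 0 0 255" --pt "0 50 -40 0 0 0 255"

```text
clock: 9.5
tcp_pos: [0.4777, 0.1657, 0.2049]
orientation: [3.131, -0.073, 0.003]
contact_force: [0.5, -0.4, 0.3]
grip_width: 0.0001
```

Call:
play_rows --pt "0 50 0 0 0 0 255" --pt "0 50 0 0 0 0 255" --pt "0 50 0 0 0 0 255" --pt "0 50 0 0 0 0 255" --pt "0 0 0 0 0 0 255"

```text
clock: 10.0
tcp_pos: [0.4729, -0.042, 0.2154]
orientation: [3.129, -0.079, 0.04]
contact_force: [-0.1, 0.7, -0.8]
grip_width: -0.0002
```

```bash
python3 -c "
from m import *
st(); snap('side','e'); f=snap('top','e'); w=meas('e')
z=w[...,2];m=(z>.085)&(z<.101)&(w[...,0]>.45)&(w[...,0]<.56)&(w[...,1]>.12)&(w[...,1]<.28);p=w[m];print(len(p)); 
for a in np.arange(.13,.27,.02):
  s=p[abs(p[:,1]-a)<.01]; print(round(a,2),len(s),np.round(s[:,0].min(),4) if len(s) else '', round(.545-.055*(.2-a)*-1,3) )
m=(abs(z-.11)<.004)&(w[...,0]<.6)
q=w[m]
for a in np.arange(.13,.27,.02):
  s=q[abs(q[:,1]-a)<.01]; print('box',round(a,2),s[:,0].min())
a=cv2.imread('pics/e_side.png')[190:340,150:320]; cv2.imwrite('pics/e_z.png',cv2.resize(a,None,fx=3.5,fy=3.5,interpolation=2))
a=cv2.imread('pics/e_top.png')[130:280,150:400]; cv2.imwrite('pics/e_t.png',cv2.resize(a,None,fx=3.2,fy=3.2,interpolation=2))"
```

```text
10.0 [ 0.4729 -0.042   0.2154] [[0.998, -0.051, 0.025], [-0.05, -0.999, -0.012], [0.026, 0.011, -1.0]] [-0.1  0.7 -0.8] -0.0002 [ 0.28  0.17 -0.36  2.03  0.1   0.92 -1.76]
unit top 2948 corners [[529, 106], [712, 96], [722, 279], [540, 290]]
plate top 8 corners [[535, 192], [536, 192], [537, 213], [536, 213]]
plate line [6.5283760e-02 9.9786675e-01 5.3615442e+02 2.0319356e+02]
lamp top 1371 corners [[454, -118], [459, -291], [670, -286], [666, -112]]
tab 47 corners [[479, -225], [506, -225], [507, -212], [479, -212]]
tab mean [ 492.61157 -218.2484 ]
lid zmax 0.11298927921003837 n 1095
lid plane z=ax+by+c [-0.00124344 -0.00128572  0.10959233] std 0.0015650760391240433
edge pts mean [ 0.57636134 -0.19553001  0.11302096]
63
0.13 5 0.5311 0.549
0.15 7 0.5324 0.548
0.17 6 0.5336 0.547
0.19 11 0.534 0.546
0.21 10 0.536 0.544
0.23 6 0.5368 0.543
0.25 9 0.5374 0.542
0.27 9 0.5389 0.541
box 0.13 0.531167732589163
box 0.15 0.5324364783288932
box 0.17 0.5336973528013558
box 0.19 0.5349273250422317
box 0.21 0.5349874032451503
box 0.23 0.5362584811568558
box 0.25 0.5385454291073801
box 0.27 0.5392070687070065
```

View pics/e_z.png

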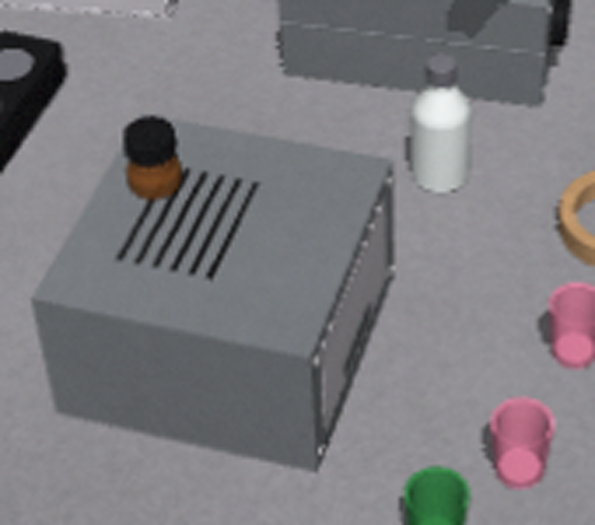

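View pics/e_t.png

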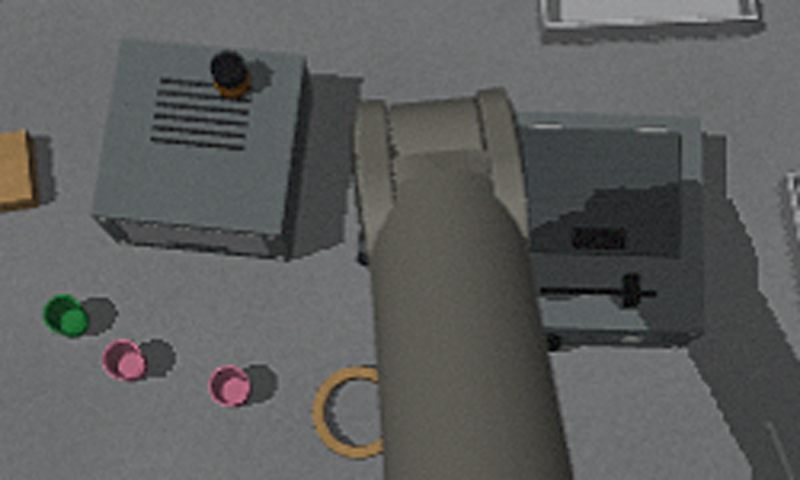

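```bash
python3 -c "
from m import *
for n in('top','side'):
  w=world(pickle.load(open(f'e_{n}.pkl','rb')))
  fx,fy=.5345,.198; yaw=-.055; d=np.array([np.cos(yaw),np.sin(yaw)])
  u=(w[...,0]-fx)*d[0]+(w[...,1]-fy)*d[1]; v=-(w[...,0]-fx)*d[1]+(w[...,1]-fy)*d[0]; z=w[...,2]
  for nm,m in(('plate',(abs(v)<.062)&(z>.022)&(z<.088)),('rim',(abs(v)>.074)&(abs(v)<.088)&(z>.02)&(z<.1)),('rimtop',(abs(v)<.08)&(z>.098)&(z<.107))):
    m=m&(abs(u)<.03); print(n,nm,m.sum(),np.round(np.percentile(u[m],[10,50,90])*1000,1) if m.any() else '')
"
```

```text
top plate 186 [0.3 1.1 1.8]
top rim 50 [0.4 1.4 2.1]
top rimtop 96 [ 1.1  8.2 26.3]
side plate 345 [-2.7 -2.  -1.3]
side rim 187 [-2.4 -0.8 24. ]
side rimtop 101 [-2.3 -1.6 22.9]
```

Call:
play_rows --pt "5 43 0 0.012 -0.025 -0.07 255" --pt "5 43 0 0 0 0 255" --pt "5 43 0 0 0 0 255" --pt "5 43 0 0 0 0 255" --pt "0 43 0 0 0 0 255"

```text
clock: 10.6
tcp_pos: [0.5055, -0.2404, 0.217]
orientation: [-3.134, -0.09, -0.014]
contact_force: [0.4, 0.3, 0.6]
grip_width: -0.0001
```

```bash
python3 -c "
from m import *
st()"
```

```text
10.6 [ 0.5055 -0.2404  0.217 ] [[0.998, 0.058, 0.008], [0.058, -0.998, 0.007], [0.009, -0.006, -1.0]] [0.4 0.3 0.6] -0.0001 [ 0.54  0.31 -0.25  1.84  0.08  0.99 -1.25]
```

Target (0.491, -0.255, 0.112), with the yaw trimmed by -0.035.

Call:
play_rows --pt "-14 15 20 0 0 0.035 255" --pt "0 2 30 0 0 0 255" --pt "0 0 30 0 0 0 255" --pt "0 0 0 0 0 0 255"

```text
clock: 11.0
tcp_pos: [0.4979, -0.2607, 0.1356]
orientation: [-3.139, -0.032, -0.024]
contact_force: [-0.0, 1.1, -0.4]
grip_width: 0.0
```

```bash
python3 -c "
from m import *
st()"
```

```text
11.0 [ 0.4979 -0.2607  0.1356] [[1.0, 0.021, 0.016], [0.021, -1.0, 0.003], [0.016, -0.003, -1.0]] [-0.   1.1 -0.4] 0.0 [ 0.55  0.41 -0.22  1.91  0.11  0.82 -1.28]
```

Call:
play_rows --pt "-6 0 8 0 -0.01 0 255" --pt "-1 0 9 0 0 0 255" --pt "0 0 6 0 0 0 255" --pt "0 0 0 0 0 0 255"

```text
clock: 11.4
tcp_pos: [0.4946, -0.2574, 0.1142]
orientation: [-3.139, -0.042, -0.015]
contact_force: [0.3, -0.2, -0.8]
grip_width: -0.0001
```

```bash
python3 -c "
from m import *
st(); snap('side','g')
a=cv2.imread('pics/g_side.png')[80:260,200:360]; cv2.imwrite('pics/g_z.png',cv2.resize(a,None,fx=3.3,fy=3.3,interpolation=2))"
```

```text
11.4 [ 0.4946 -0.2574  0.1142] [[1.0, 0.027, 0.01], [0.027, -1.0, 0.002], [0.01, -0.002, -1.0]] [ 0.3 -0.2 -0.8] -0.0001 [ 0.55  0.43 -0.22  1.94  0.12  0.78 -1.28]
```

View pics/g_z.png

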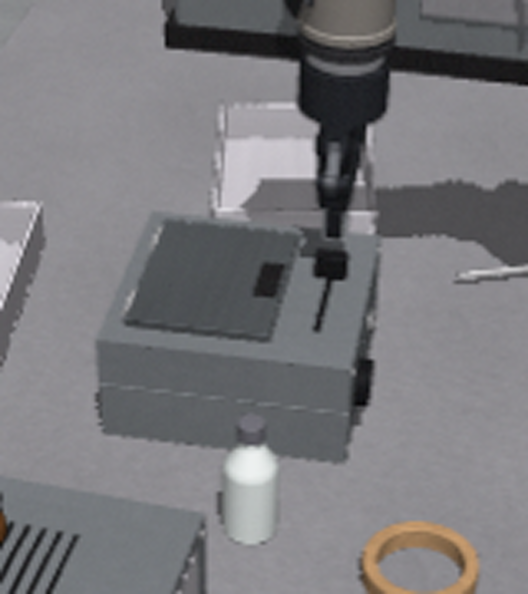

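Call:
play_rows --pt "-1 -2 4 0 0 0 255" --pt "0 -5 0 0 0 0 255" --pt "0 -5 0 0 0 0 255" --pt "0 -5 0 0 0 0 255" --pt "0 -5 0 0 0 0 255"

```text
clock: 11.95
tcp_pos: [0.4943, -0.2352, 0.1121]
orientation: [3.141, 0.04, 0.022]
contact_force: [-0.9, -1.5, 0.1]
grip_width: 0.0002
```

Call:
play_rows --pt "0 -5 0 0 0 0 255" --pt "0 -5 0 0 0 0 255" --pt "0 -5 0 0 0 0 255" --pt "0 -5 0 0 0 0 255" --pt "0 -5 0 0 0 0 255"

```text
clock: 12.45
tcp_pos: [0.4938, -0.209, 0.1124]
orientation: [3.139, 0.039, 0.023]
contact_force: [-0.6, -2.2, -0.6]
grip_width: -0.0
```

Call:
play_rows --pt "0 -5 0 0 0 0 255" --pt "0 -5 0 0 0 0 255" --pt "0 -4 0 0 0 0 255" --pt "0 -4 0 0 0 0 255"

```text
clock: 12.85
tcp_pos: [0.4935, -0.1892, 0.1125]
orientation: [3.139, 0.04, 0.023]
contact_force: [-0.8, -1.9, -0.8]
grip_width: 0.0001
```

Call:
play_rows --pt "0 -3 0 0 0 0 255" --pt "0 -3 0 0 0 0 255" --pt "0 -3 0 0 0 0 255"

```text
clock: 13.15
tcp_pos: [0.4933, -0.1795, 0.1125]
orientation: [3.139, 0.04, 0.024]
contact_force: [1.2, -7.8, 0.3]
grip_width: -0.0001
```

Call:
play_rows --pt "0 -3 0 0 0 0 255" --pt "0 -3 0 0 0 0 255"

```text
clock: 13.35
tcp_pos: [0.4932, -0.1793, 0.1128]
orientation: [3.132, 0.034, 0.026]
contact_force: [1.1, -9.6, -1.9]
grip_width: -0.0004
```

End stop reached: 9.6 N and no further motion. Retreating to the right, then up and away.

Call:
play_rows --pt "0 10 0 0 0 0 255" --pt "0 20 -10 0 0 0 255" --pt "0 10 -40 0 0 0 255" --pt "0 20 -45 0 0 0 255" --pt "0 45 -40 0 0 0 255"

```text
clock: 13.85
tcp_pos: [0.4907, -0.2719, 0.2406]
orientation: [-3.14, -0.051, -0.006]
contact_force: [1.5, -0.3, 0.0]
grip_width: 0.0
```

Call:
play_rows --pt "-10 45 0 0 0 0 255" --pt "-20 45 0 0 0 0 255" --pt "-20 45 0 0 0 0 255" --pt "-20 45 0 0 0 0 255" --pt "-20 45 0 0 0 0 255"

```text
clock: 14.35
tcp_pos: [0.4137, -0.5043, 0.2477]
orientation: [-3.141, -0.068, -0.03]
contact_force: [0.9, 0.5, 0.5]
grip_width: -0.0004
```

Call:
play_rows --pt "-20 45 0 0 0 0 255" --pt "-20 45 0 0 0 0 255" --pt "-20 20 0 0 0 0 255" --pt "0 0 0 0 0 0 255" --pt "0 0 0 0 0 0 255"

```text
clock: 14.85
tcp_pos: [0.3492, -0.6257, 0.2437]
orientation: [-3.138, -0.052, -0.027]
contact_force: [1.3, 0.1, 1.2]
grip_width: -0.0001
```

```bash
python3 -c "
from m import *
st(); snap('side','i'); snap('top','i'); meas('i')
a=cv2.imread('pics/i_side.png'); cv2.imwrite('pics/i_z.png',cv2.resize(a[100:340,150:420],None,fx=2.5,fy=2.5,interpolation=2))
a=cv2.imread('pics/i_top.png')[130:280,150:400]; cv2.imwrite('pics/i_t.png',cv2.resize(a,None,fx=3.2,fy=3.2,interpolation=2))"
```

```text
14.85 [ 0.3492 -0.6257  0.2437] [[0.999, 0.033, 0.017], [0.033, -0.999, 0.004], [0.017, -0.003, -1.0]] [1.3 0.1 1.2] -0.0001 [ 1.03  0.54 -0.07  1.43  0.02  1.17 -0.58]
unit top 2966 corners [[530, 106], [713, 97], [721, 280], [539, 289]]
plate top 8 corners [[532, 128], [533, 128], [533, 150], [532, 150]]
plate line [ 1.6063008e-03 -9.9999869e-01  5.3222937e+02  1.3863896e+02]
lamp top 1910 corners [[455, -92], [458, -290], [670, -287], [667, -89]]
tab 36 corners [[478, -166], [504, -168], [505, -156], [479, -154]]
tab mean [ 491.2971 -161.4575]
lid zmax 0.11272692594690584 n 1152
lid plane z=ax+by+c [-3.21702976e-05  1.01782339e-03  1.09349764e-01] std 0.001528784696998734
edge pts mean [ 0.58223031 -0.18153658  0.11282936]
```

View pics/i_z.png

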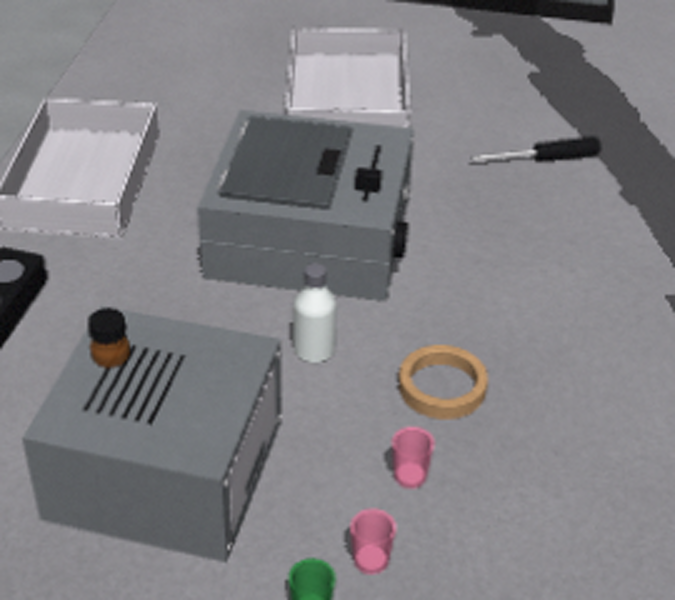

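View pics/i_t.png

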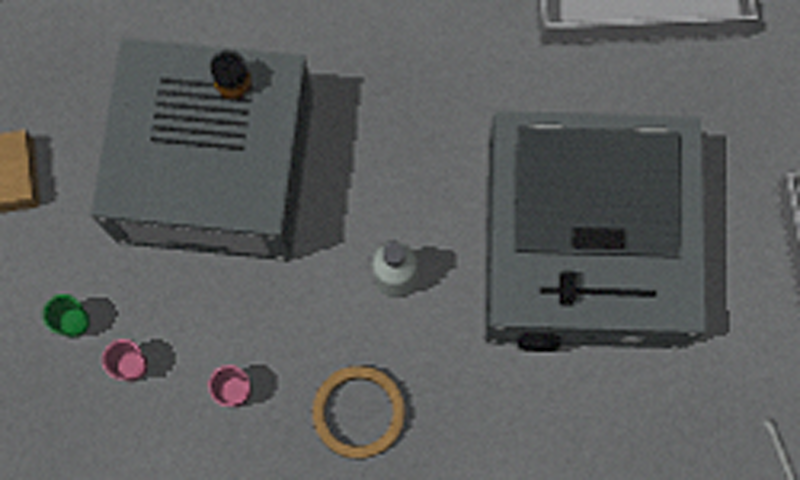

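The tab, measured at y = -0.1615 where -0.161 is expected, is at the left end of its slot. The lid is flat, the drawer is flush and the other things look unmoved.

```bash
python3 -c "
from bench import r
print(r.hand_in())"
```

```text
the job is handed in; nothing more can be done
None
```

I handed the job in at about 15 s: the lid is down, the drawer is shut and the shutter tab is at the left end of its slot. I did them in that order, with the closed fingertips only.

- **Lid:** it lies flat. I pressed it down along its arc until it stopped at 26 N, and the depth fit shows a level plate at about 0.109 m with almost no slope.
- **Drawer:** I pushed it slowly until it stopped at 10–13 N.
    - The top camera puts the plate within 0.3 mm of the box's front rim.
    - The side camera differs by about 1 mm, but its rim points were mixed with other surfaces.
    - There was also a 6–10 N upward force at the stop. I took it as friction at the fingertip and didn't check further.
- **Shutter tab:** it moved 57 mm and stopped at 9.6 N. It was last seen at y = -0.1615, against an expected end of about -0.161.
- **Other things:** in the last pictures the bottle, jar, tape and look-alike cups stand where they were. I judged that by eye, without measuring.
- **Beaker:** it was in view in the drawer and looked upright about halfway through the push. It can't be seen now the drawer is shut, so its final state is unconfirmed.

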